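# Close up the sample case

### The arm

A 6-joint arm with a two-finger parallel gripper is mounted at the origin on the work surface. World frame = base frame: x ahead of the robot, y to its left, z up, the work surface at z = 0. Lengths are in mm, angles in degrees, forces in N, time in s.
With the tool pointing down it reaches from about 325 to 900 mm from the base axis. Payload 3.5 kg.
Tool frame: the origin (TCP) lies at the very end of the fingers, on their centre line; the grasp point (between the pads) lies 19 mm behind it; z points along the fingers, y is the direction in which the jaws open and shut (so a half turn about z gives the same grasp; the last joint's range is limited). The gripper opens to 85 mm and grips with 20 to 120 N. Pads are 22 mm wide; open, the fingers measure 114 mm over their backs; the gripper's body (76 mm by 85 mm) begins 54 mm behind the grasp point. The pads swing forward as they close: fully open they stand 13 mm farther back than shut.
Start: joints at [-78.174, 15.837, -1.513, 72.651, 0, 84.076], TCP at [190.53, -595.248, 199.113] pointing down, gripper open.
Joint ranges: [-178.77, 178.77], [-48.84, 107.48], [-61.69, 71.31], [-111.58, 123.2], [-90, 87.43], [-180, 180]. Speed limits (degrees/s): [147.25, 147.25, 180, 180, 180, 180].

### API

Orientations are given as a 3x3 rotation matrix whose columns are the frame's x, y, z axes.
In Python, from plant import bot, cams, models gives the robot as it stands.
- The arm moves only by the tool drive_tool, never from a script. Its argument "series" is a list of rows, each an object of numbers: "dx", "dy", "dz": the shift along the tool's x, y, z in mm; "rx", "ry", "rz": the turn, a rotation vector about the tool's x, y, z in rad. In form: [{"dx": .., "dy": .., "dz": .., "rx": .., "ry": .., "rz": ..}, ...]. A call has 1 to 8 rows; each row shifts and turns the commanded pose from where the row before left it, along the tool's axes as they then stand; what a row does not reach is not made up. A row lasts 1/10 s, in which the tool goes at most 50 mm and 8.59 degrees, less where a joint would pass 70% of its speed; a pose out of reach is approached as far as the arm can. A call is refused whole if a number of a shift passes 50 or a number of a turn 0.15, either way. A call with a gripper value outside its range is refused whole. "hand" is the closure, from -1 (fully open) to 1 (shut), set as the call begins (left out, the last holds). The fingers move at their own pace and stop on an object; "grip_force" is the grip in N (left out, the last holds). Time passes only in rows, so rows that do not move let the fingers close. It gives the time, the measured TCP pose, the force and the opening at its end, in the units of the state.
- bot.sense(): the state, without advancing time (a new reading comes with each control period).
- cams.get_image(name): name is "side" or "top"; returns a dict with "color" (384x512x3 uint8, red, green, blue), "mtx" (3x3 intrinsics, pixels), "dist_coeffs" ([k1, k2, p1, p2, k3] as OpenCV has them; the pictures are not rectified), "R" (3x3) and "t" (3): a world point X has camera coordinates R X + t. Camera axes: x right, y down, z forward; pixel columns grow to the right and rows downward; lengths in mm; the calibration is good to about 2 mm. A picture is of the moment at which its call begins. There is no depth.
- bot.hand_in(): hands the job in, once; it reports no verdict.
Trained networks look in the newest picture that a camera, given by its name, has taken for a name from the list of things; names that differ only in an ending like _2 or _b are one class to them, and where a whole thing is asked for, a point or a joint stands for the part that bears it (a point fixed in the world has none). Each returns a list of dicts, best first, with "p" (0 to 1); they miss things now and then, are a little off and sometimes report something else, mostly with a low value. They report only what shows in the picture. A call takes as long as a camera call. They do not tell look-alikes from the thing itself.
- models.look_for(label, camera): "xyz" ([x, y, z] in mm, in the coordinates of the camera as it stood for that picture, good to about 4 mm: the middle of the surface that is visible of it).
- models.cut_out(label, camera): "region" (384x512 bool, what is visible of it).
- models.place_of(label, camera): "xyz" ([x, y, z] in mm, in the coordinates of the camera as it stood for that picture, good to about 4 mm: a listed point, or the origin of a listed thing).
The state is a dict: "time": time; "joints": joint angles; "joint_velocities": joint speeds; "effort": joint torques, N m; "position": TCP position; "eef_rot": TCP orientation; "force": force on the tool from outside, world axes, zero at the start; "ft_torque": the same for the moment, N m; "opening": opening from 0.0 (shut) to 1.0 (fully open).
Only numpy, scipy, OpenCV 4.12 (cv2) and the standard library are available. Lean on these libraries where they do the work, as an engineer would, in place of code of your own. Each camera call takes 0.05 s, during which the arm holds its last target. There are 200 camera calls.

### The job

Close up the sample case: fold its front flap and its end flap fully upright, and slide the cover fully home over the compartment. The fibre sample stays standing inside, and the things on the table around the case are left where they are.

Things in the scene. Friction and masses are not known exactly. Their poses are not given: they have to be found in the camera images.
- case: Plywood sample case fixed to the table, 120 mm (its x) by 250 mm (its y), 76 mm tall; origin at the centre of its underside; its -x side faces the robot, roughly. The +y half is closed by a deck, 67 mm up. The -y half is the open compartment: flaps on its -x side and -y end, fixed walls elsewhere. Dark rails 8 mm wide, tops 76 mm up, run along y at x = -57 and 57 mm; the cover lies between.
- front_flap (a joint): Angle of the front flap (white board, 114 mm wide, 60 mm long, 4 mm thick) from upright: 0 = upright and closed against the frame (a stop), grows as it falls outward (case -x). The hinge line runs along case y at case x = -62, z = 6 mm, centred on y = -63 mm. Stiff hinge: it stays where it is left; under 2 N at its edge turns it.
- front_edge (a point): Middle of the free (top) edge of the front flap, 60 mm from its hinge, mid-thickness
- end_flap (a joint): Angle of the end flap (white board, 116 mm wide, 60 mm long, 4 mm thick) from upright: 0 = upright and closed (a stop), grows as it falls outward (case -y). The hinge line runs along case x at case y = -127, z = 6 mm, centred on x = 0. Stiff hinge like the other.
- end_edge (a point): Middle of the free (top) edge of the end flap, 60 mm from its hinge, mid-thickness
- cover (a joint): Travel of the sliding cover in m: 0 = fully closed over the compartment (a stop), grows as it slides along case +y over the deck, at most 0.125. Cover: white board 104 mm (x) by 121 mm (y), 5 mm thick, its top face 72 mm above the table. It stays where it is left; sliding takes about 2 N.
- rib_top (a point): Middle of the top of the dark wooden rib across the middle of the cover: 70 mm long (case x), 10 mm thick (case y), standing 22 mm above the cover's top face; this point is 94 mm above the table
- sample: Blunt cone of pressed fibre, 48 mm wide at the foot, 40 mm tall, standing loose in the compartment; origin at the centre of its underside
- jar: Bystander: empty glass cup 60 mm wide, 60 mm tall; origin at the centre of its underside
- spatula: Bystander: spatula 200 mm long lying flat; origin at the centre of its underside
- lump: Bystander: lump of pressed fibre about 50 mm wide, 34 mm tall; origin at the centre of its underside
- tower: Bystander: hollow tower of pressed fibre, 92 mm wide at the foot, 131 mm tall, on its 110 mm square white card; origin at the centre of its underside
- spoon: Bystander: spoon 180 mm long lying flat; origin at the centre of its underside
Things that resemble listed ones, but are neither listed nor needed, are in the scene too. What is shaped like the sample but black or pink is not meant.

How it is judged (in metres and radians):
At the end, for the whole second after the job is handed in: The cover is within 6 mm of its closed stop, both flaps are within 0.14 rad (8 degrees) of upright, and the sample stands (tilted under 0.3 rad) on the floor of the compartment (value of joint cover below 0.006 m and value of joint each of front_flap, end_flap below 0.14 rad and angle between sample's own z axis and vertical below 0.3 rad and z of sample in the frame of case below 0.02 m and y of sample in the frame of case between -0.125 and 0 m and x of sample in the frame of case between -0.06 and 0.06 m); the robot touches nothing.
It fails at once if a bystander is shifted by more than 30 mm (distance of any of jar, spatula, lump, tower, spoon from where it was at the start of the episode above 0.03 m).
It also fails if it takes over 64 s, if anything falls off the work surface, if the arm or the gripper's body presses on something with over 40 N, if the wrist force passes 120 N, or if a joint passes its speed limit or range.

## Working session

There is one attempt and no reset: what is moved stays moved. The work goes in short steps, Python scripts to look and compute and a tool call to move; the robot and the scene stay as the last step left them, time stands still between calls to the robot, and variables do not carry over. Pictures are saved under pics/ and viewed, about 8 in all and at most 12, crops included, and the job is handed in when it is done.

Besides the shell and the picture viewer there is one more tool, called after "Call:" by a JSON object that holds its "fn" and its "kwargs". drive_tool: Moves the arm, as the interface text tells. Its arguments: {"type":"object","properties":{"series":{"type":"array"},"hand":{"type":"number"},"grip_force":{"type":"number"}},"required":["series"]}

```bash
mkdir -p pics
cat > h.py <<'E'
import numpy as np, cv2
from plant import bot, cams, models
def toW(im,p): return np.array(im["R"]).T@(np.array(p)-np.array(im["t"]))
def pix(im,P):
    r,_=cv2.Rodrigues(np.array(im["R"],float))
    return cv2.projectPoints(np.array(P,float).reshape(-1,1,3),r,np.array(im["t"],float),np.array(im["mtx"],float),np.array(im["dist_coeffs"],float))[0].reshape(-1,2)
def ray(im,uv,z):
    u=cv2.undistortPoints(np.array(uv,float).reshape(-1,1,2),np.array(im["mtx"],float),np.array(im["dist_coeffs"],float)).reshape(-1,2)
    R=np.array(im["R"]);t=np.array(im["t"]);c=-R.T@t
    d=np.c_[u,np.ones(len(u))]@R
    return c+d*((z-c[2])/d[:,2])[:,None]
def save(im,n,s=1): 
    c=cv2.cvtColor(im["color"],cv2.COLOR_RGB2BGR); cv2.imwrite(n,cv2.resize(c,None,fx=s,fy=s) if s!=1 else c)
E
python3 - <<'E'
from h import *
ims={}
for c in ("side","top"):
    im=cams.get_image(c); ims[c]=im; save(im,f"pics/{c}0.png",1.5)
    for l in ["case","front_edge","end_edge","rib_top","sample","jar","spatula","lump","tower","spoon"]:
        print(c,l,[(np.round(toW(im,d["xyz"])).tolist(),round(d["p"],2)) for d in models.place_of(l,c)][:4])
    print("cam",toW(im,[0,0,0]).round())
print(bot.sense())
E
```

```text
side case [([577.0, -23.0, -1.0], 0.8)]
side front_edge []
side end_edge [([572.0, -181.0, 56.0], 0.8)]
side rib_top [([577.0, -7.0, 97.0], 0.51)]
side sample [([587.0, -88.0, 6.0], 0.71)]
side jar [([711.0, -79.0, -0.0], 0.81)]
side spatula [([707.0, 84.0, 2.0], 0.74)]
side lump []
side tower []
side spoon [([379.0, -487.0, 1.0], 0.8), ([588.0, -91.0, 2.0], 0.56)]
cam [  -54. -1105.   828.]
top case [([578.0, -25.0, 1.0], 0.56)]
top front_edge [([464.0, -84.0, 36.0], 0.83)]
top end_edge [([574.0, -185.0, 57.0], 0.79)]
top rib_top [([581.0, -5.0, 90.0], 0.81), ([714.0, -76.0, -1.0], 0.24)]
top sample [([682.0, -191.0, 2.0], 0.78), ([454.0, 49.0, 2.0], 0.61), ([663.0, -272.0, -1.0], 0.56), ([586.0, -91.0, 8.0], 0.54)]
top jar [([716.0, -77.0, -0.0], 0.66)]
top spatula [([708.0, 75.0, -0.0], 0.9)]
top lump [([566.0, 160.0, -4.0], 0.5)]
top tower [([587.0, 476.0, -3.0], 0.73)]
top spoon [([386.0, -481.0, -0.0], 0.88), ([567.0, 159.0, -1.0], 0.58)]
cam [ 403.    0. 1193.]
{'time': 1.1, 'joints': array([-7.81737550e+01,  1.58359114e+01, -1.50968895e+00,  7.26536347e+01,
       -5.82187304e-04,  8.40743154e+01]), 'joint_velocities': array([-0.14564052,  0.10074987,  0.03151953, -0.10982092, -0.02338211,
        0.03105613]), 'effort': array([ 2.87427738e-04, -4.45502901e+01,  2.95570153e+01,  7.99085246e-04,
       -2.71332738e-04,  1.64326739e-06]), 'position': array([ 190.53542074, -595.2556955 ,  199.14431516]), 'eef_rot': array([[ 9.52385532e-01,  3.04896374e-01, -7.20914908e-06],
       [ 3.04896374e-01, -9.52385532e-01, -1.51502566e-05],
       [-1.14851476e-05,  1.22308417e-05, -1.00000000e+00]]), 'force': array([ 0.47798372, -0.00981194,  0.15060592]), 'ft_torque': array([ 0.04003123, -0.00641296, -0.04052533]), 'opening': 1.0003519451394824}
```

View pics/side0.png

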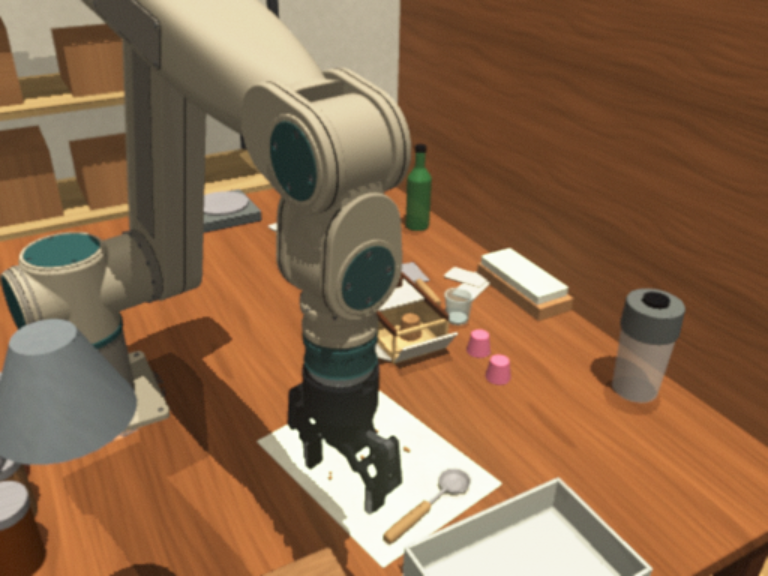

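View pics/top0.png

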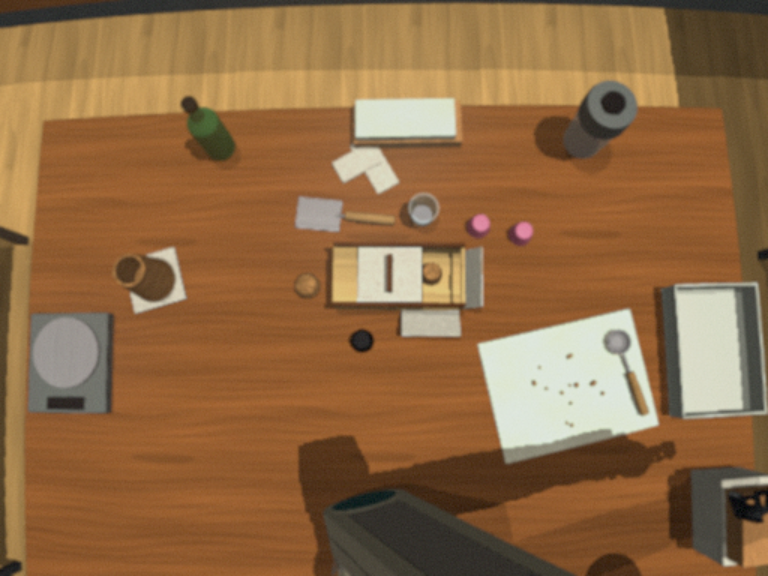

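The side view shows the case at about (410,320) px, half hidden by the arm. In the top view the case spans x 332–468 and y 243–307 px, with the front flap lying out at (430,323), the end flap at (475,277) and the rib at (389,272). The black and pink cones are look-alikes. I'll refine the pose with an overlay.

```bash
cat >> h.py <<'E'
C=np.array([578,-25.]); YAW=np.deg2rad(-2.0)
def cw(P,C=C,yaw=YAW):
    P=np.array(P,float).reshape(-1,3); c,s=np.cos(yaw),np.sin(yaw)
    return np.c_[P[:,:2]@np.array([[c,s],[-s,c]])+C,P[:,2]]
E
python3 - <<'E'
from h import *
im=cams.get_image("top")
print(models.look_for("cover","top")[:1])
x0,y0,k=200,140,6
c=cv2.cvtColor(im["color"],cv2.COLOR_RGB2BGR)[y0:y0+80,x0:x0+130]
c=cv2.resize(c,None,fx=k,fy=k,interpolation=cv2.INTER_CUBIC)
def poly(P,col):
    p=(pix(im,cw(P))-[x0,y0]+.5)*k
    cv2.polylines(c,[p.round().astype(int)],True,col,1)
poly([[-61,-125,76],[61,-125,76],[61,125,76],[-61,125,76]],(0,0,255))
poly([[-53,-125,76],[53,-125,76],[53,125,76],[-53,125,76]],(255,0,0))
for tr in (.082,): 
    y=-64.5+tr*1000; poly([[-35,y-5,94],[35,y-5,94],[35,y+5,94],[-35,y+5,94]],(0,255,0))
    poly([[-52,y-60,72],[52,y-60,72],[52,y+60,72],[-52,y+60,72]],(0,255,0))
a=np.deg2rad(60);X=-62-60*np.sin(a);Z=6+60*np.cos(a); poly([[-62,-120,6],[-62,-6,6],[X,-6,Z],[X,-120,Z]],(255,255,0))
a=np.deg2rad(32);Y=-127-60*np.sin(a);Z=6+60*np.cos(a); poly([[-58,-127,6],[58,-127,6],[58,Y,Z],[-58,Y,Z]],(255,0,255))
cv2.imwrite("pics/ov1.png",c)
E
```

```text
[{'xyz': [-1.4, -26.9, 1132.5], 'p': 0.83}]
```

View pics/ov1.png

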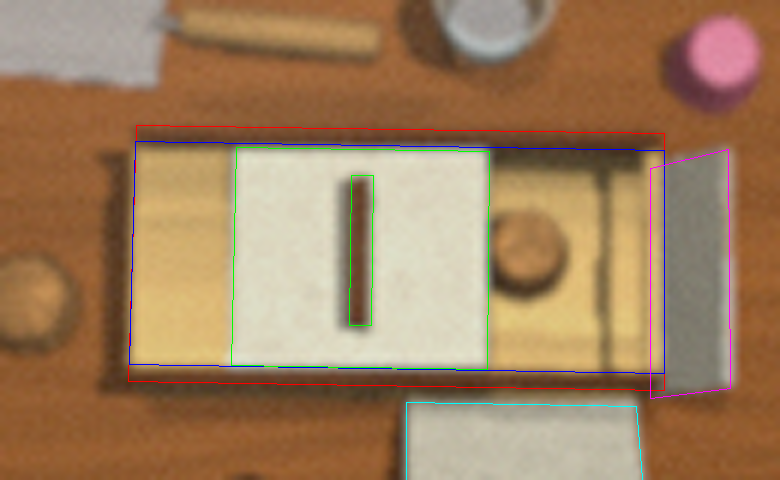

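Case pose fits: centre (578,-25), yaw −2°, cover travel about 83 mm. I'll shut the fingers, align the tool with the case (tool x = case x, tool y = −case y), and fly to outside the end flap.

Call:
{"fn": "drive_tool", "kwargs": {"series": [{"rz":0.115},{"rz":0.115},{"rz":0.115},{"dx":33.4,"dy":-34.4},{"dx":33.4,"dy":-34.4},{"dx":33.4,"dy":-34.4},{"dx":33.4,"dy":-34.4},{"dx":33.4,"dy":-34.4}], "hand": 1, "grip_force": 40}}

```text
invalid input at $.series[0]: expected keys dx, dy, dz, rx, ry, rz
```

Call:
{"fn": "drive_tool", "kwargs": {"series": [{"dx":33.4,"dy":-34.4},{"dx":33.4,"dy":-34.4},{"dx":33.4,"dy":-34.4},{"dx":33.4,"dy":-34.4},{"dx":33.4,"dy":-34.4},{"dx":33.4,"dy":-34.4},{"dx":0},{"dx":0}]}}

```text
invalid input at $.series[0]: expected keys dx, dy, dz, rx, ry, rz
```

```bash
cat >> h.py <<'E'
def st():
    s=bot.sense(); R=s["eef_rot"]; d=s["position"]-np.r_[C,0]; c,n=np.cos(YAW),np.sin(YAW)
    print("t",s["time"],"case",np.round([c*d[0]+n*d[1],-n*d[0]+c*d[1],d[2]],1),"yaw",np.rad2deg(np.arctan2(R[1,0],R[0,0])).round(2),"z",R[:,2].round(3),"F",s["force"].round(1),"op",round(s["opening"],2))
E
python3 -c "from h import *; st()"
```

```text
t 1.2 case [-367.3 -583.4  199.1] yaw 17.75 z [ 0.  0. -1.] F [ 0.2  1.1 -0.6] op 1.0
```

Call:
{"fn": "drive_tool", "kwargs": {"series": [{"dx":0,"dy":0,"dz":0,"rx":0,"ry":0,"rz":0.115},{"dx":0,"dy":0,"dz":0,"rx":0,"ry":0,"rz":0.115},{"dx":0,"dy":0,"dz":0,"rx":0,"ry":0,"rz":0.115},{"dx":33.4,"dy":-34.4,"dz":0,"rx":0,"ry":0,"rz":0},{"dx":33.4,"dy":-34.4,"dz":0,"rx":0,"ry":0,"rz":0},{"dx":33.4,"dy":-34.4,"dz":0,"rx":0,"ry":0,"rz":0},{"dx":33.4,"dy":-34.4,"dz":0,"rx":0,"ry":0,"rz":0},{"dx":33.4,"dy":-34.4,"dz":0,"rx":0,"ry":0,"rz":0}], "hand": 1, "grip_force": 40}}

```text
time: 2.0
position: [364.6, -427.9, 199.3]
eef_rot: [[0.999, -0.036, 0.0], [-0.036, -0.999, -0.0], [0.0, 0.0, -1.0]]
force: [0.6, -0.8, 0.3]
opening: 0.002
```

Call:
{"fn": "drive_tool", "kwargs": {"series": [{"dx":33.4,"dy":-34.4,"dz":0,"rx":0,"ry":0,"rz":0},{"dx":33.4,"dy":-34.4,"dz":0,"rx":0,"ry":0,"rz":0},{"dx":33.4,"dy":-34.4,"dz":0,"rx":0,"ry":0,"rz":0},{"dx":33.4,"dy":-34.4,"dz":0,"rx":0,"ry":0,"rz":0},{"dx":33.4,"dy":-34.4,"dz":0,"rx":0,"ry":0,"rz":0},{"dx":33.4,"dy":-34.4,"dz":0,"rx":0,"ry":0,"rz":0},{"dx":0,"dy":0,"dz":0,"rx":0,"ry":0,"rz":0},{"dx":0,"dy":0,"dz":0,"rx":0,"ry":0,"rz":0}]}}

```text
time: 2.8
position: [571.5, -229.1, 198.9]
eef_rot: [[0.999, -0.033, -0.001], [-0.033, -0.999, -0.0], [-0.001, 0.0, -1.0]]
force: [-0.3, -0.3, 0.4]
opening: 0.001
```

```bash
python3 -c "from h import *; st()"
```

```text
t 2.8 case [   0.6 -204.2  198.9] yaw -1.87 z [-0.001 -0.    -1.   ] F [-0.3 -0.3  0.4] op 0.0
```

Call:
{"fn": "drive_tool", "kwargs": {"series": [{"dx":0,"dy":0,"dz":41,"rx":0,"ry":0,"rz":0},{"dx":0,"dy":0,"dz":41,"rx":0,"ry":0,"rz":0},{"dx":0,"dy":0,"dz":41,"rx":0,"ry":0,"rz":0},{"dx":0,"dy":0,"dz":41,"rx":0,"ry":0,"rz":0},{"dx":0,"dy":0,"dz":0,"rx":0,"ry":0,"rz":0},{"dx":0,"dy":-10,"dz":0,"rx":0,"ry":0,"rz":0},{"dx":0,"dy":-10,"dz":0,"rx":0,"ry":0,"rz":0},{"dx":0,"dy":0,"dz":0,"rx":0,"ry":0,"rz":0}]}}

```text
time: 3.6
position: [573.6, -209.7, 38.0]
eef_rot: [[0.999, -0.034, 0.004], [-0.034, -0.999, -0.001], [0.004, 0.001, -1.0]]
force: [-0.1, -0.2, -0.1]
opening: 0.003
```

Call:
{"fn": "drive_tool", "kwargs": {"series": [{"dx":0,"dy":-6,"dz":0,"rx":0,"ry":0,"rz":0},{"dx":0,"dy":-6,"dz":0,"rx":0,"ry":0,"rz":0},{"dx":0,"dy":-6,"dz":0,"rx":0,"ry":0,"rz":0},{"dx":0,"dy":-6,"dz":0,"rx":0,"ry":0,"rz":0},{"dx":0,"dy":-4,"dz":0,"rx":0,"ry":0,"rz":0},{"dx":0,"dy":-4,"dz":0,"rx":0,"ry":0,"rz":0},{"dx":0,"dy":0,"dz":0,"rx":0,"ry":0,"rz":0},{"dx":0,"dy":0,"dz":0,"rx":0,"ry":0,"rz":0}]}}

```text
time: 4.4
position: [572.8, -178.0, 35.0]
eef_rot: [[0.999, -0.035, -0.0], [-0.035, -0.999, -0.0], [-0.0, 0.0, -1.0]]
force: [0.2, 0.2, -0.3]
opening: 0.002
```

```bash
python3 -c "from h import *; st()"
```

```text
t 4.4 case [   0.2 -153.1   35. ] yaw -2.01 z [-0. -0. -1.] F [ 0.2  0.2 -0.3] op 0.0
```

Call:
{"fn": "drive_tool", "kwargs": {"series": [{"dx":0,"dy":-2,"dz":0,"rx":0,"ry":0,"rz":0},{"dx":0,"dy":-2,"dz":0,"rx":0,"ry":0,"rz":0},{"dx":0,"dy":-2,"dz":0,"rx":0,"ry":0,"rz":0},{"dx":0,"dy":0,"dz":0,"rx":0,"ry":0,"rz":0}]}}

```text
time: 4.8
position: [573.0, -171.8, 35.1]
eef_rot: [[0.999, -0.035, -0.0], [-0.035, -0.999, 0.0], [-0.0, -0.0, -1.0]]
force: [-0.4, 0.0, 0.0]
opening: 0.001
```

Run:
```python
from h import *
st()
for c in("side","top"):
    im=cams.get_image(c)
    print(c,[(np.round(toW(im,d["xyz"]),1).tolist(),round(d["p"],2)) for d in models.place_of("end_edge",c)][:2])
print("target",cw([0,-127,66]))
```

```text
t 4.8 case [ 1.000e-01 -1.469e+02  3.510e+01] yaw -2.0 z [-0.  0. -1.] F [-0.4  0.   0. ] op 0.0
side [([572.1, -182.9, 55.3], 0.52)]
top []
target [[ 573.56776392 -151.92263503   66.        ]]
```

Run:
```python
from h import *
im=cams.get_image("side"); p=pix(im,cw([0,-127,40]))[0]; print(p, pix(im,[573,-172,35]))
x0,y0=int(p[0])-60,int(p[1])-50
im["color"]=im["color"][y0:y0+100,x0:x0+130]; save(im,"pics/s2.png",6); print(x0,y0)
```

```text
[280.61319788 225.60628228] [[284.1095282  230.71305139]]
220 175
```

View pics/s2.png

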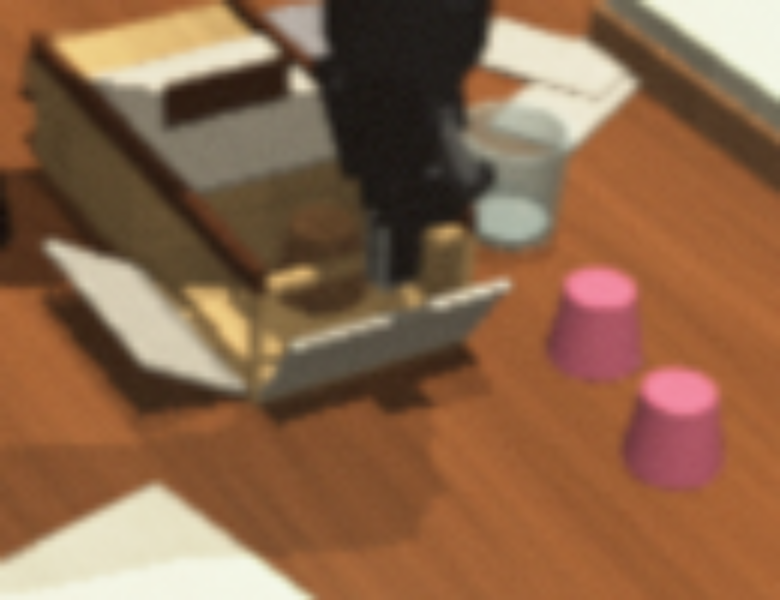

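The picture shows the fingertip at about (390,285) in the crop, apparently over or inside the flap edge, and the flap hasn't moved. I'll check the geometry with an overlay before moving again.

Run:
```python
from h import *
im=cams.get_image("side"); x0,y0,k=225,180,8
s=bot.sense(); T=s["position"]
c=cv2.cvtColor(im["color"],cv2.COLOR_RGB2BGR)[y0:y0+72,x0:x0+95]; c=cv2.resize(c,None,fx=k,fy=k,interpolation=cv2.INTER_CUBIC)
q=lambda P:((pix(im,P)-[x0,y0]+.5)*k).round().astype(int)
for z in range(0,70,10): cv2.circle(c,tuple(map(int,q(T+[0,0,z])[0])),3,(0,0,255) if z else (0,255,0),-1)
def poly(P,col): cv2.polylines(c,[q(cw(P))],True,col,1)
for a,col in((32,(255,0,255)),(0,(0,255,255))):
    a=np.deg2rad(a);Y=-127-60*np.sin(a);Z=6+60*np.cos(a); poly([[-58,-127,6],[58,-127,6],[58,Y,Z],[-58,Y,Z]],col)
poly([[-61,-125,76],[61,-125,76],[61,125,76],[-61,125,76]],(255,0,0))
cv2.imwrite("pics/s3.png",c)
```

```text
(no output)
```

View pics/s3.png

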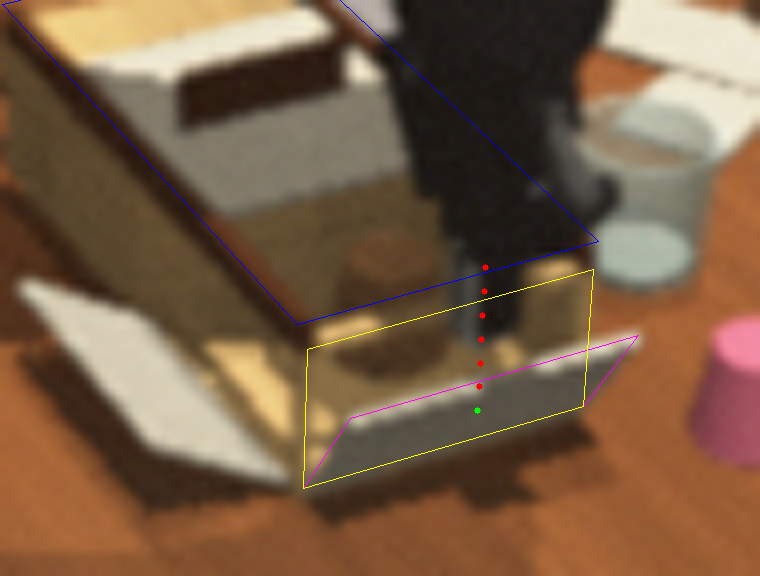

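Run:
```python
from h import *
im=cams.get_image("side"); T=np.array([190.5,-595.3,199.1]); y=np.array([.305,-.952,0])
a=cv2.imread("pics/side0.png")
for s in(-50,0,50):
  for z in (0,13,30): cv2.circle(a,tuple(map(int,pix(im,T+s*y+[0,0,z])[0]*1.5)),2,(0,255 if z==0 else 0,0 if z==0 else 255),-1)
b=cv2.resize(a[380:540,260:440],None,fx=3,fy=3)
im=cams.get_image("top"); T=bot.sense()["position"]; c=cv2.cvtColor(im["color"],cv2.COLOR_RGB2BGR)
x0,y0=225,145; c=cv2.resize(c[y0:y0+80,x0:x0+100],None,fx=4.5,fy=6)
for z in(0,30): 
    u=(pix(im,T+[0,0,z])[0]-[x0,y0]+.5)*[4.5,6]; cv2.circle(c,tuple(map(int,u)),3,(0,255,0) if z==0 else (0,0,255),-1)
cv2.imwrite("pics/cmp.png",np.hstack([b[:480,:350],c]))
```

```text
(no output)
```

View pics/cmp.png

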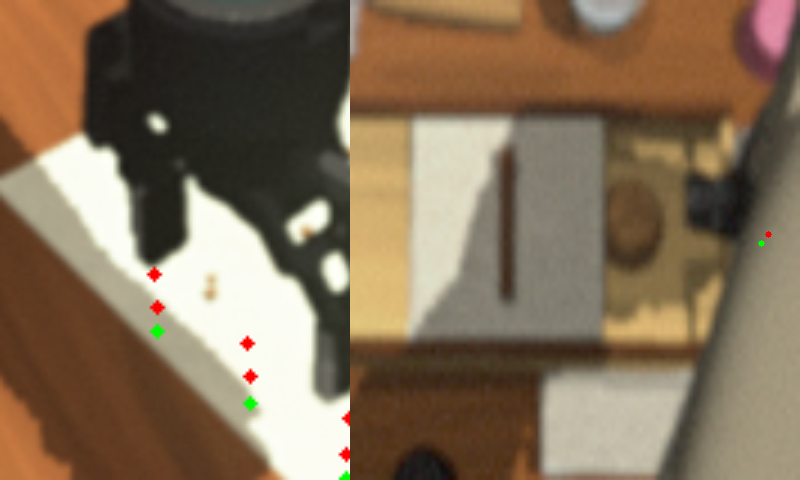

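Two views agree: the real fingertips end about 25–30 mm higher than the stated TCP. Tip pixel columns match and only the height is off, which explains passing over the 57 mm edge with no force. I'll go back out, descend lower and re-measure.

Call:
{"fn": "drive_tool", "kwargs": {"series": [{"dx":0,"dy":0,"dz":-40,"rx":0,"ry":0,"rz":0},{"dx":0,"dy":35,"dz":0,"rx":0,"ry":0,"rz":0},{"dx":0,"dy":38,"dz":0,"rx":0,"ry":0,"rz":0},{"dx":0,"dy":0,"dz":0,"rx":0,"ry":0,"rz":0},{"dx":0,"dy":0,"dz":35,"rx":0,"ry":0,"rz":0},{"dx":0,"dy":0,"dz":20,"rx":0,"ry":0,"rz":0},{"dx":0,"dy":0,"dz":10,"rx":0,"ry":0,"rz":0},{"dx":0,"dy":0,"dz":0,"rx":0,"ry":0,"rz":0}]}}

```text
time: 6.0
position: [568.8, -243.8, 8.2]
eef_rot: [[0.999, -0.035, -0.004], [-0.035, -0.999, 0.002], [-0.004, -0.002, -1.0]]
force: [0.0, 0.6, 0.5]
opening: 0.001
```

Run:
```python
from h import *
st()
im=cams.get_image("side"); x0,y0,k=225,180,8
T=bot.sense()["position"]
c=cv2.cvtColor(im["color"],cv2.COLOR_RGB2BGR)[y0:y0+72,x0:x0+95]; c=cv2.resize(c,None,fx=k,fy=k,interpolation=cv2.INTER_CUBIC)
q=lambda P:((pix(im,P)-[x0,y0]+.5)*k).round().astype(int)
for z in range(0,70,10): cv2.circle(c,tuple(map(int,q(T+[0,0,z])[0])),3,(0,0,255) if z else (0,255,0),-1)
cv2.imwrite("pics/s4.png",c)
```

```text
t 6.0 case [  -1.5 -219.     8.2] yaw -2.01 z [-0.004  0.002 -1.   ] F [0.  0.6 0.5] op 0.0
```

View pics/s4.png

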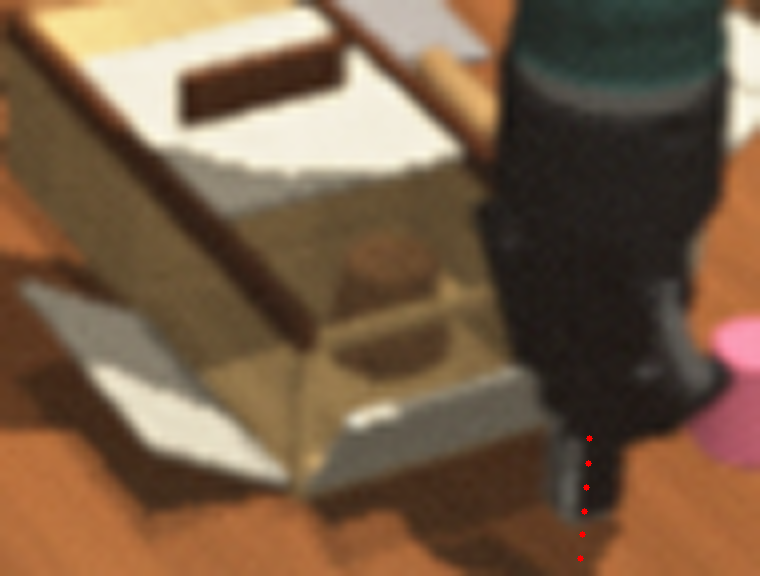

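The tip is clearly 26 mm above the stated TCP and laterally right (tip at crop (585,520), case and flap unobstructed). So tip z ≈ 34 mm now; push the end flap.

Call:
{"fn": "drive_tool", "kwargs": {"series": [{"dx":0,"dy":-12,"dz":0,"rx":0,"ry":0,"rz":0},{"dx":0,"dy":-12,"dz":0,"rx":0,"ry":0,"rz":0},{"dx":0,"dy":-8,"dz":0,"rx":0,"ry":0,"rz":0},{"dx":0,"dy":-8,"dz":0,"rx":0,"ry":0,"rz":0},{"dx":0,"dy":-8,"dz":0,"rx":0,"ry":0,"rz":0},{"dx":0,"dy":-6,"dz":0,"rx":0,"ry":0,"rz":0},{"dx":0,"dy":-6,"dz":0,"rx":0,"ry":0,"rz":0},{"dx":0,"dy":-4,"dz":0,"rx":0,"ry":0,"rz":0}]}}

```text
time: 6.85
position: [572.9, -180.6, 10.2]
eef_rot: [[0.999, -0.035, 0.0], [-0.035, -0.999, -0.0], [0.0, 0.0, -1.0]]
force: [0.2, -0.4, 0.9]
opening: 0.003
```

Call:
{"fn": "drive_tool", "kwargs": {"series": [{"dx":0,"dy":-3,"dz":0,"rx":0,"ry":0,"rz":0},{"dx":0,"dy":-3,"dz":0,"rx":0,"ry":0,"rz":0},{"dx":0,"dy":-2,"dz":0,"rx":0,"ry":0,"rz":0},{"dx":0,"dy":-2,"dz":0,"rx":0,"ry":0,"rz":0},{"dx":0,"dy":-1,"dz":0,"rx":0,"ry":0,"rz":0}]}}

```text
time: 7.35
position: [573.1, -169.9, 10.0]
eef_rot: [[0.999, -0.035, -0.0], [-0.035, -0.999, 0.0], [-0.0, -0.0, -1.0]]
force: [-0.2, -0.5, 1.1]
opening: 0.003
```

Run:
```python
from h import *
st()
im=cams.get_image("side")
print([(np.round(toW(im,d["xyz"]),1).tolist(),round(d["p"],2)) for d in models.place_of("end_edge","side")][:2])
```

```text
t 7.35 case [ 1.00e-01 -1.45e+02  1.00e+01] yaw -2.02 z [-0.  0. -1.] F [-0.2 -0.5  1.1] op 0.0
[([573.2, -151.7, 64.0], 0.9)]
```

The end flap edge is now seen at its upright spot. Press on gently until the stop is felt.

Call:
{"fn": "drive_tool", "kwargs": {"series": [{"dx":0,"dy":-1,"dz":0,"rx":0,"ry":0,"rz":0},{"dx":0,"dy":-1,"dz":0,"rx":0,"ry":0,"rz":0},{"dx":0,"dy":-1,"dz":0,"rx":0,"ry":0,"rz":0}]}}

```text
time: 7.75
position: [573.2, -167.3, 10.1]
eef_rot: [[0.999, -0.035, -0.0], [-0.035, -0.999, -0.001], [-0.0, 0.001, -1.0]]
force: [-0.5, -2.5, 0.5]
opening: -0.001
```

Call:
{"fn": "drive_tool", "kwargs": {"series": [{"dx":0,"dy":-1,"dz":0,"rx":0,"ry":0,"rz":0},{"dx":0,"dy":-1,"dz":0,"rx":0,"ry":0,"rz":0}]}}

```text
time: 7.95
position: [573.2, -167.2, 10.2]
eef_rot: [[0.999, -0.036, -0.001], [-0.036, -0.999, -0.005], [-0.0, 0.005, -1.0]]
force: [-2.2, -7.4, -0.9]
opening: -0.0
```

Stop felt (7 N, no advance). Now round to the front flap, starting low outside its edge.

Call:
{"fn": "drive_tool", "kwargs": {"series": [{"dx":0,"dy":25,"dz":0,"rx":0,"ry":0,"rz":0},{"dx":0,"dy":25,"dz":-40,"rx":0,"ry":0,"rz":0},{"dx":-40,"dy":0,"dz":-10,"rx":0,"ry":0,"rz":0},{"dx":-40,"dy":0,"dz":0,"rx":0,"ry":0,"rz":0},{"dx":-40,"dy":0,"dz":0,"rx":0,"ry":0,"rz":0},{"dx":-40,"dy":-20,"dz":0,"rx":0,"ry":0,"rz":0},{"dx":0,"dy":-45,"dz":0,"rx":0,"ry":0,"rz":0},{"dx":0,"dy":-45,"dz":0,"rx":0,"ry":0,"rz":0}]}}

```text
time: 8.75
position: [414.2, -98.4, 60.1]
eef_rot: [[0.999, -0.039, 0.001], [-0.039, -0.999, 0.002], [0.0, -0.002, -1.0]]
force: [1.8, -0.5, -0.2]
opening: -0.001
```

Call:
{"fn": "drive_tool", "kwargs": {"series": [{"dx":0,"dy":-16,"dz":20,"rx":0,"ry":0,"rz":0},{"dx":0,"dy":0,"dz":20,"rx":0,"ry":0,"rz":0},{"dx":0,"dy":0,"dz":15,"rx":0,"ry":0,"rz":0},{"dx":0,"dy":0,"dz":0,"rx":0,"ry":0,"rz":0},{"dx":0,"dy":0,"dz":0,"rx":0,"ry":0,"rz":0}]}}

```text
time: 9.25
position: [415.9, -83.1, 5.2]
eef_rot: [[0.999, -0.035, -0.0], [-0.035, -0.999, 0.001], [-0.0, -0.001, -1.0]]
force: [1.3, -0.1, -1.2]
opening: 0.002
```

Run:
```python
from h import *
st()
for c in("side","top"):
  im=cams.get_image(c)
  for l in("end_edge","front_edge"):
    print(c,l,[(np.round(toW(im,d["xyz"]),1).tolist(),round(d["p"],2)) for d in models.place_of(l,c)][:2])
```

```text
t 9.25 case [-159.9  -63.7    5.2] yaw -2.01 z [-0.     0.001 -1.   ] F [ 1.3 -0.1 -1.2] op 0.0
side end_edge [([575.3, -150.9, 65.9], 0.58)]
side front_edge [([380.3, -487.4, -1.3], 0.69), ([460.4, -83.4, 34.4], 0.58)]
top end_edge [([578.0, -152.1, 68.7], 0.36)]
top front_edge [([463.0, -87.9, 38.0], 0.82)]
```

Call:
{"fn": "drive_tool", "kwargs": {"series": [{"dx":0,"dy":0,"dz":6,"rx":0,"ry":0,"rz":0},{"dx":0,"dy":0,"dz":6,"rx":0,"ry":0,"rz":0},{"dx":10,"dy":0,"dz":0,"rx":0,"ry":0,"rz":0},{"dx":10,"dy":0,"dz":0,"rx":0,"ry":0,"rz":0},{"dx":8,"dy":0,"dz":0,"rx":0,"ry":0,"rz":0},{"dx":8,"dy":0,"dz":0,"rx":0,"ry":0,"rz":0},{"dx":6,"dy":0,"dz":0,"rx":0,"ry":0,"rz":0},{"dx":6,"dy":0,"dz":0,"rx":0,"ry":0,"rz":0}]}}

```text
time: 10.35
position: [449.1, -84.5, -9.8]
eef_rot: [[0.999, -0.036, -0.03], [-0.036, -0.999, -0.002], [-0.03, 0.003, -1.0]]
force: [-31.6, -6.6, 17.1]
opening: -0.001
```

Run:
```python
from h import *
st()
for c in("side","top"):
  im=cams.get_image(c)
  for l in("front_edge",):
    print(c,l,[(np.round(toW(im,d["xyz"]),1).tolist(),round(d["p"],2)) for d in models.place_of(l,c)][:2])
```

```text
t 10.35 case [-126.7  -63.9   -9.8] yaw -2.08 z [-0.03  -0.002 -1.   ] F [-31.6  -6.6  17.1] op -0.0
side front_edge []
top front_edge [([462.0, -87.4, 37.7], 0.5), ([574.1, -23.4, 3.3], 0.16)]
```

The edge jammed on friction (force pushing in and down through the hinge). I'll back off and follow the edge's arc upward.

Call:
{"fn": "drive_tool", "kwargs": {"series": [{"dx":-8,"dy":0,"dz":0,"rx":0,"ry":0,"rz":0},{"dx":-8,"dy":0,"dz":0,"rx":0,"ry":0,"rz":0},{"dx":0,"dy":0,"dz":2,"rx":0,"ry":0,"rz":0},{"dx":0,"dy":0,"dz":0,"rx":0,"ry":0,"rz":0}]}}

```text
time: 10.95
position: [449.4, -84.8, -8.6]
eef_rot: [[0.999, -0.035, 0.002], [-0.035, -0.999, -0.0], [0.002, 0.0, -1.0]]
force: [0.8, -0.7, 0.2]
opening: 0.0
```

```bash
python3 -c "from h import *; st()"
```

```text
t 10.95 case [-126.4  -64.3   -8.6] yaw -2.01 z [ 0.002 -0.    -1.   ] F [ 0.8 -0.7  0.2] op 0.0
```

Call:
{"fn": "drive_tool", "kwargs": {"series": [{"dx":4,"dy":0,"dz":-4,"rx":0,"ry":0,"rz":0},{"dx":4,"dy":0,"dz":-6,"rx":0,"ry":0,"rz":0},{"dx":4,"dy":0,"dz":-4,"rx":0,"ry":0,"rz":0},{"dx":0,"dy":0,"dz":0,"rx":0,"ry":0,"rz":0}]}}

```text
time: 11.35
position: [462.0, -85.3, 6.2]
eef_rot: [[0.999, -0.035, 0.003], [-0.035, -0.999, -0.0], [0.003, 0.0, -1.0]]
force: [-2.0, 0.3, 1.8]
opening: 0.002
```

Run:
```python
from h import *
st()
for c in("side","top"):
  im=cams.get_image(c)
  for l in("front_edge",):
    print(c,l,[(np.round(toW(im,d["xyz"]),1).tolist(),round(d["p"],2)) for d in models.place_of(l,c)][:2])
```

```text
t 11.35 case [-113.8  -64.3    6.2] yaw -2.0 z [ 0.003 -0.    -1.   ] F [-2.   0.3  1.8] op 0.0
side front_edge [([470.2, -82.7, 53.9], 0.41)]
top front_edge [([588.8, -94.0, 6.2], 0.23)]
```

The flap is rising (edge at z≈54). Continue along the arc.

Call:
{"fn": "drive_tool", "kwargs": {"series": [{"dx":4,"dy":0,"dz":-3.5,"rx":0,"ry":0,"rz":0},{"dx":5,"dy":0,"dz":-3.5,"rx":0,"ry":0,"rz":0},{"dx":5,"dy":0,"dz":-2.5,"rx":0,"ry":0,"rz":0},{"dx":5,"dy":0,"dz":-2,"rx":0,"ry":0,"rz":0},{"dx":5,"dy":0,"dz":-1.5,"rx":0,"ry":0,"rz":0},{"dx":5,"dy":0,"dz":-1,"rx":0,"ry":0,"rz":0},{"dx":4,"dy":0,"dz":0,"rx":0,"ry":0,"rz":0},{"dx":0,"dy":0,"dz":0,"rx":0,"ry":0,"rz":0}]}}

```text
time: 12.35
position: [494.1, -86.3, 19.2]
eef_rot: [[0.999, -0.035, 0.001], [-0.035, -0.999, -0.0], [0.001, 0.0, -1.0]]
force: [0.2, 0.0, 0.0]
opening: 0.001
```

Call:
{"fn": "drive_tool", "kwargs": {"series": [{"dx":2,"dy":0,"dz":0,"rx":0,"ry":0,"rz":0},{"dx":2,"dy":0,"dz":0,"rx":0,"ry":0,"rz":0},{"dx":0,"dy":0,"dz":0,"rx":0,"ry":0,"rz":0}]}}

```text
time: 12.65
position: [497.2, -86.3, 19.0]
eef_rot: [[0.999, -0.035, 0.0], [-0.035, -0.999, 0.0], [0.0, -0.0, -1.0]]
force: [-0.9, 0.3, -0.6]
opening: 0.001
```

Run:
```python
from h import *
st()
for c in("side","top"):
  im=cams.get_image(c)
  for l in("front_edge",):
    print(c,l,[(np.round(toW(im,d["xyz"]),1).tolist(),round(d["p"],2)) for d in models.place_of(l,c)][:2])
print(cw([-62,-63,66]))
```

```text
t 12.65 case [-78.6 -64.1  19. ] yaw -2.01 z [ 0.  0. -1.] F [-0.9  0.3 -0.6] op 0.0
side front_edge [([508.9, -85.3, 67.6], 0.8)]
top front_edge []
[[513.83910043 -85.79785331  66.        ]]
```

Call:
{"fn": "drive_tool", "kwargs": {"series": [{"dx":1.5,"dy":0,"dz":0,"rx":0,"ry":0,"rz":0},{"dx":1.5,"dy":0,"dz":0,"rx":0,"ry":0,"rz":0},{"dx":1,"dy":0,"dz":0,"rx":0,"ry":0,"rz":0},{"dx":0,"dy":0,"dz":0,"rx":0,"ry":0,"rz":0}]}}

```text
time: 13.25
position: [500.6, -86.4, 19.0]
eef_rot: [[0.999, -0.035, -0.001], [-0.035, -0.999, 0.0], [-0.001, -0.0, -1.0]]
force: [-1.6, -0.4, 1.5]
opening: 0.001
```

Call:
{"fn": "drive_tool", "kwargs": {"series": [{"dx":1,"dy":0,"dz":0,"rx":0,"ry":0,"rz":0},{"dx":1,"dy":0,"dz":0,"rx":0,"ry":0,"rz":0},{"dx":0,"dy":0,"dz":0,"rx":0,"ry":0,"rz":0}]}}

```text
time: 13.55
position: [500.7, -86.3, 18.7]
eef_rot: [[0.999, -0.035, -0.004], [-0.035, -0.999, 0.0], [-0.004, 0.0, -1.0]]
force: [-6.1, -0.2, 3.2]
opening: -0.003
```

Both stops felt. Now over to the +y side of the rib.

Call:
{"fn": "drive_tool", "kwargs": {"series": [{"dx":-20,"dy":0,"dz":0,"rx":0,"ry":0,"rz":0},{"dx":0,"dy":0,"dz":-45,"rx":0,"ry":0,"rz":0},{"dx":0,"dy":0,"dz":-45,"rx":0,"ry":0,"rz":0},{"dx":31,"dy":-38,"dz":0,"rx":0,"ry":0,"rz":0},{"dx":31,"dy":-38,"dz":0,"rx":0,"ry":0,"rz":0},{"dx":31,"dy":-38,"dz":0,"rx":0,"ry":0,"rz":0},{"dx":0,"dy":0,"dz":0,"rx":0,"ry":0,"rz":0},{"dx":0,"dy":0,"dz":0,"rx":0,"ry":0,"rz":0}]}}

```text
time: 14.35
position: [580.9, 25.6, 109.0]
eef_rot: [[0.999, -0.033, 0.001], [-0.033, -0.999, -0.0], [0.001, 0.0, -1.0]]
force: [-0.1, 0.1, 0.1]
opening: 0.005
```

Run:
```python
from h import *
st()
for c in("side","top"):
  im=cams.get_image(c)
  for l in("front_edge","end_edge","rib_top","sample"):
    print(c,l,[(np.round(toW(im,d["xyz"]),1).tolist(),round(d["p"],2)) for d in models.place_of(l,c)][:3])
print(cw([[-62,-63,66],[0,-127,66],[0,19,94]]).round())
```

```text
t 14.35 case [  1.1  50.7 109. ] yaw -1.9 z [ 0.001 -0.    -1.   ] F [-0.1  0.1  0.1] op 0.01
side front_edge [([512.1, -83.8, 63.4], 0.82)]
side end_edge [([574.0, -150.4, 64.4], 0.93), ([708.4, 80.2, -0.8], 0.64)]
side rib_top [([577.2, -9.0, 95.3], 0.77)]
side sample [([666.5, -275.6, -1.3], 0.82), ([681.3, -186.1, -2.5], 0.72), ([589.8, -87.1, 7.9], 0.62)]
top front_edge [([514.5, -83.1, 65.9], 0.48)]
top end_edge [([579.2, -154.6, 68.5], 0.58), ([576.6, -21.8, -0.8], 0.26)]
top rib_top [([580.1, -4.5, 92.9], 0.87), ([382.2, -481.2, -0.3], 0.68), ([575.7, -20.7, 0.2], 0.23)]
top sample [([664.9, -276.2, -1.2], 0.73), ([680.7, -189.2, -0.9], 0.68), ([588.2, -90.6, 5.4], 0.55)]
[[ 514.  -86.   66.]
 [ 574. -152.   66.]
 [ 579.   -6.   94.]]
```

Both flaps stand upright. Descend behind the rib to tip z ≈ 79.

Call:
{"fn": "drive_tool", "kwargs": {"series": [{"dx":0,"dy":0,"dz":25,"rx":0,"ry":0,"rz":0},{"dx":0,"dy":0,"dz":15,"rx":0,"ry":0,"rz":0},{"dx":0,"dy":0,"dz":8,"rx":0,"ry":0,"rz":0},{"dx":0,"dy":0,"dz":7,"rx":0,"ry":0,"rz":0},{"dx":0,"dy":0,"dz":0,"rx":0,"ry":0,"rz":0}]}}

```text
time: 15.35
position: [579.4, 24.8, 53.4]
eef_rot: [[0.999, -0.035, -0.001], [-0.035, -0.999, 0.0], [-0.001, -0.0, -1.0]]
force: [-0.1, -0.2, -0.0]
opening: -0.001
```

Call:
{"fn": "drive_tool", "kwargs": {"series": [{"dx":0,"dy":8,"dz":0,"rx":0,"ry":0,"rz":0},{"dx":0,"dy":8,"dz":0,"rx":0,"ry":0,"rz":0},{"dx":0,"dy":8,"dz":0,"rx":0,"ry":0,"rz":0},{"dx":0,"dy":8,"dz":0,"rx":0,"ry":0,"rz":0},{"dx":0,"dy":0,"dz":0,"rx":0,"ry":0,"rz":0}]}}

```text
time: 15.85
position: [579.4, -8.6, 54.7]
eef_rot: [[0.999, -0.037, 0.001], [-0.037, -0.999, -0.001], [0.001, 0.001, -1.0]]
force: [-0.1, -0.0, -0.1]
opening: 0.0
```

Run:
```python
from h import *
st()
for c in("side","top"):
  im=cams.get_image(c)
  for l in("rib_top",):
    print(c,l,[(np.round(toW(im,d["xyz"]),1).tolist(),round(d["p"],2)) for d in models.place_of(l,c)][:3])
```

```text
t 15.85 case [ 0.8 16.4 54.7] yaw -2.11 z [ 0.001 -0.001 -1.   ] F [-0.1 -0.  -0.1] op 0.0
side rib_top [([574.2, -26.8, 93.8], 0.62)]
top rib_top []
```

The rib moves with the tool (−7 → −27). Continue to the stop.

Call:
{"fn": "drive_tool", "kwargs": {"series": [{"dx":0,"dy":8,"dz":0,"rx":0,"ry":0,"rz":0},{"dx":0,"dy":8,"dz":0,"rx":0,"ry":0,"rz":0},{"dx":0,"dy":8,"dz":0,"rx":0,"ry":0,"rz":0},{"dx":0,"dy":8,"dz":0,"rx":0,"ry":0,"rz":0},{"dx":0,"dy":8,"dz":0,"rx":0,"ry":0,"rz":0},{"dx":0,"dy":6,"dz":0,"rx":0,"ry":0,"rz":0},{"dx":0,"dy":4,"dz":0,"rx":0,"ry":0,"rz":0},{"dx":0,"dy":0,"dz":0,"rx":0,"ry":0,"rz":0}]}}

```text
time: 16.85
position: [577.1, -58.1, 54.2]
eef_rot: [[0.999, -0.036, -0.0], [-0.036, -0.999, -0.001], [0.0, 0.001, -1.0]]
force: [-0.4, -0.9, -0.0]
opening: -0.003
```

Call:
{"fn": "drive_tool", "kwargs": {"series": [{"dx":0,"dy":2,"dz":0,"rx":0,"ry":0,"rz":0},{"dx":0,"dy":2,"dz":0,"rx":0,"ry":0,"rz":0},{"dx":0,"dy":2,"dz":0,"rx":0,"ry":0,"rz":0},{"dx":0,"dy":2,"dz":0,"rx":0,"ry":0,"rz":0},{"dx":0,"dy":0,"dz":0,"rx":0,"ry":0,"rz":0}]}}

```text
time: 17.35
position: [576.9, -65.3, 54.2]
eef_rot: [[0.999, -0.035, 0.0], [-0.035, -0.999, -0.0], [0.0, 0.0, -1.0]]
force: [0.8, 1.5, 0.5]
opening: 0.003
```

Call:
{"fn": "drive_tool", "kwargs": {"series": [{"dx":0,"dy":1,"dz":0,"rx":0,"ry":0,"rz":0},{"dx":0,"dy":1,"dz":0,"rx":0,"ry":0,"rz":0},{"dx":0,"dy":1,"dz":0,"rx":0,"ry":0,"rz":0},{"dx":0,"dy":0,"dz":0,"rx":0,"ry":0,"rz":0}]}}

```text
time: 17.75
position: [576.8, -68.3, 54.2]
eef_rot: [[0.999, -0.035, 0.0], [-0.035, -0.999, -0.0], [0.0, 0.0, -1.0]]
force: [0.2, 1.2, 0.0]
opening: -0.005
```

```bash
python3 -c "from h import *; st()"
```

```text
t 17.75 case [  0.3 -43.3  54.2] yaw -2.03 z [ 0. -0. -1.] F [0.2 1.2 0. ] op -0.01
```

Call:
{"fn": "drive_tool", "kwargs": {"series": [{"dx":0,"dy":1,"dz":0,"rx":0,"ry":0,"rz":0},{"dx":0,"dy":1,"dz":0,"rx":0,"ry":0,"rz":0},{"dx":0,"dy":1,"dz":0,"rx":0,"ry":0,"rz":0},{"dx":0,"dy":0,"dz":0,"rx":0,"ry":0,"rz":0}]}}

```text
time: 18.15
position: [576.7, -70.5, 54.2]
eef_rot: [[0.999, -0.035, 0.0], [-0.035, -0.999, 0.002], [0.0, -0.002, -1.0]]
force: [1.0, 4.5, -0.2]
opening: -0.0
```

Call:
{"fn": "drive_tool", "kwargs": {"series": [{"dx":0,"dy":1,"dz":0,"rx":0,"ry":0,"rz":0},{"dx":0,"dy":1,"dz":0,"rx":0,"ry":0,"rz":0},{"dx":0,"dy":0,"dz":0,"rx":0,"ry":0,"rz":0}]}}

```text
time: 18.45
position: [576.7, -70.6, 54.1]
eef_rot: [[0.999, -0.034, 0.001], [-0.034, -0.999, 0.006], [0.0, -0.006, -1.0]]
force: [1.1, 8.5, 1.1]
opening: -0.001
```

Stop felt at rib case y ≈ −64, as expected. Retreat and check.

Call:
{"fn": "drive_tool", "kwargs": {"series": [{"dx":0,"dy":-15,"dz":0,"rx":0,"ry":0,"rz":0},{"dx":0,"dy":0,"dz":-45,"rx":0,"ry":0,"rz":0},{"dx":0,"dy":0,"dz":-45,"rx":0,"ry":0,"rz":0},{"dx":0,"dy":-30,"dz":-40,"rx":0,"ry":0,"rz":0},{"dx":-30,"dy":-40,"dz":0,"rx":0,"ry":0,"rz":0},{"dx":-30,"dy":-40,"dz":0,"rx":0,"ry":0,"rz":0},{"dx":-30,"dy":-40,"dz":0,"rx":0,"ry":0,"rz":0},{"dx":0,"dy":0,"dz":0,"rx":0,"ry":0,"rz":0}]}}

```text
time: 19.25
position: [487.6, 71.8, 183.9]
eef_rot: [[1.0, 0.003, -0.004], [0.004, -1.0, 0.018], [-0.004, -0.018, -1.0]]
force: [-0.2, -0.5, -0.4]
opening: -0.001
```

Run:
```python
from h import *
st(); out=[]
for c,(x0,y0,w,h) in(("side",(215,165,110,100)),("top",(195,120,150,100))):
  im=cams.get_image(c)
  for l in("front_edge","end_edge","rib_top","jar","spatula","lump","tower","spoon"):
    print(c,l,[(np.round(toW(im,d["xyz"]),1).tolist(),round(d["p"],2)) for d in models.place_of(l,c)][:2])
  a=cv2.cvtColor(im["color"],cv2.COLOR_RGB2BGR)[y0:y0+h,x0:x0+w]
  out.append(cv2.resize(a,None,fx=3*(1 if c=="top" else 1),fy=3))
print(cw([[-62,-63,66],[0,-127,66],[0,-64,94]]).round())
cv2.imwrite("pics/fin.png",np.hstack(out))
```

```text
t 19.25 case [-93.7  93.6 183.9] yaw 0.2 z [-0.004  0.018 -1.   ] F [-0.2 -0.5 -0.4] op -0.0
side front_edge [([513.7, -84.6, 65.6], 0.81)]
side end_edge [([573.0, -150.1, 61.8], 0.76)]
side rib_top [([575.2, -84.5, 96.0], 0.87)]
side jar [([711.4, -79.1, 2.2], 0.72)]
side spatula [([709.6, 79.6, -0.0], 0.57)]
side lump [([567.3, 164.2, 2.4], 0.43)]
side tower [([512.9, -85.1, 66.8], 0.68), ([587.4, 472.9, 1.6], 0.67)]
side spoon [([379.4, -487.4, 0.1], 0.71)]
top front_edge [([516.6, -85.8, 67.2], 0.6)]
top end_edge [([576.1, -154.7, 66.8], 0.38)]
top rib_top [([578.7, -85.3, 91.8], 0.77)]
top jar [([712.8, -80.9, 3.0], 0.55)]
top spatula [([708.5, 78.5, 0.4], 0.72)]
top lump []
top tower [([588.8, 473.2, 1.2], 0.66)]
top spoon [([383.1, -479.9, 0.8], 0.82), ([577.7, -24.1, 0.9], 0.16)]
[[ 514.  -86.   66.]
 [ 574. -152.   66.]
 [ 576.  -89.   94.]]
```

View pics/fin.png

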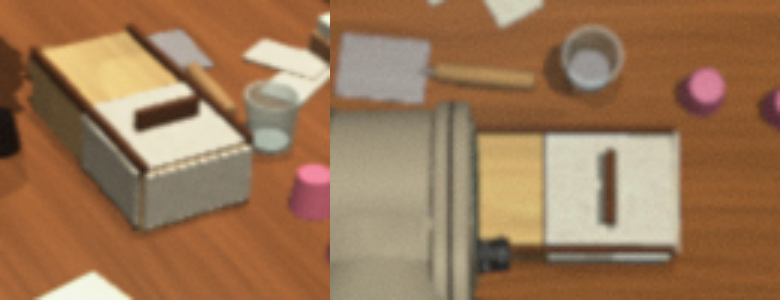

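The side view (left) shows both white flaps upright and the cover over the compartment, with the rib at (167,112). The top view (right) shows the cover ending level with the rail ends at x≈678 and the rib at (607,187). I'll do one numeric check of the cover position before hand-in.

Run:
```python
from h import *
im=cams.get_image("top")
c,n=np.cos(YAW),np.sin(YAW)
tc=lambda W:(W[:,:2]-C)@np.array([[c,-n],[n,c]])
g=cv2.cvtColor(im["color"],cv2.COLOR_RGB2GRAY).astype(float)
# intensity profile along case y at x=20 (z=94 rib) and x=45 (z=72 cover)
for x,z,ys in((15,94,np.arange(-85,-44,2)),(46,72,np.arange(-20,14,2)),(46,72,np.arange(-140,-110,2))):
    p=pix(im,cw(np.c_[np.full(len(ys),x),ys,np.full(len(ys),z)])).astype(np.float32)
    v=cv2.remap(g.astype(np.float32),p[:,0].copy(),p[:,1].copy(),cv2.INTER_LINEAR).ravel()
    print(x,z,list(zip(ys.tolist(),v.round().astype(int).tolist())))
```

```text
15 94 [(-85, 205), (-83, 204), (-81, 209), (-79, 208), (-77, 206), (-75, 207), (-73, 203), (-71, 197), (-69, 186), (-67, 153), (-65, 116), (-63, 86), (-61, 69), (-59, 69), (-57, 77), (-55, 92), (-53, 111), (-51, 137), (-49, 165), (-47, 194), (-45, 204)]
46 72 [(-20, 207), (-18, 208), (-16, 209), (-14, 208), (-12, 208), (-10, 209), (-8, 210), (-6, 207), (-4, 194), (-2, 175), (0, 146), (2, 148), (4, 156), (6, 166), (8, 169), (10, 169), (12, 170)]
46 72 [(-140, 104), (-138, 102), (-136, 99), (-134, 99), (-132, 103), (-130, 116), (-128, 141), (-126, 164), (-124, 174), (-122, 174), (-120, 184), (-118, 194), (-116, 201), (-114, 205), (-112, 204)]
```

The cover's rear edge reads at case y ≈ −2 mm, so its centre is about −62.5 mm, the middle of the −125…0 compartment. That agrees with the felt stop. Handing in.

```bash
python3 -c "
from h import *
print(bot.hand_in()); st()"
```

```text
the job is handed in; nothing more can be done
None
the job is handed in; nothing more can be done
```

The sample case is closed and the job was handed in about 20 s into the 64 s allowed. I pushed the end flap and then the front flap upright, and slid the cover home by pushing on its rib, each until a firm stop (6–9 N, no further movement).

**Last checks**
- **Flaps:** front edge seen at (514–517, −85, 66–67) mm against an expected (514, −86, 66). End edge seen at (573–576, −150 to −155, 62–67) mm against (574, −152, 66).
- **Cover:** its centre measured about −62.5 mm along the case, the middle of the compartment. That agrees with the stop I felt.
- **Bystanders:** the jar, spatula, tower and spoon read within about 5 mm of where they started. The lump was found only by the side camera at the end, again within about 8 mm of its first reading, which came from the top camera. I moved nothing near any of them.
- **Clearance:** the arm was away from the case when I handed in.

**What went wrong or disagreed**
- **Fingertip height:** the stated tool point was about 26 mm lower than the real fingertips. My first push passed over the end flap without touching it, and I corrected for this afterwards.
- **Front flap jam:** the first push on the front flap jammed by friction at about 36 N in total. I backed off and followed the edge's arc upward instead.
- **Rib position:** the networks placed the rib about 4 mm short of my first prediction, which had assumed a closed centre of −64 mm instead of −62.5 mm.
- **Sample:** it can't be seen under the cover. It was last located in place before the cover slid over, and nothing touched it.

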